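# Take the batch timer off its keyhole stud and start it on the sheet pan

## Robot

A 6-joint arm with a two-finger parallel gripper is mounted at the origin on the work surface. World frame = base frame: x ahead of the robot, y to its left, z up, the work surface at z = 0. Lengths are in m, angles in rad, forces in N, time in s.
With the tool pointing down it reaches from about 0.25 to 0.775 m from the base axis. Payload 4 kg.
Tool frame: the origin (TCP) lies midway between the tips of the shut fingers; the grasp point (between the pads) lies 19 mm behind it; z points along the fingers, y is the direction in which the jaws open and shut (so a half turn about z gives the same grasp; the last joint's range is limited). The gripper opens to 94 mm and grips with 3 to 60 N. Pads are 16 mm wide; open, the fingers measure 119 mm over their backs; the gripper's body (75 mm by 177 mm) begins 78 mm behind the grasp point.
Start: joints at [1.103, 0.087, 1.371, -0, 1.684, -0.103], TCP at [0.196, 0.514, 0.181] pointing down, gripper open.
Joint ranges: [-3.1, 3.1], [-0.76, 2.03], [0.27, 2.55], [-1.08, 4.22], [0.17, 2.65], [-2.57, 2.57]. Speed limits (rad/s): [2.79, 2.79, 3.14, 3.14, 3.14, 3.14].

## Interface

Orientations are given as a unit quaternion [w, x, y, z].
In Python, from workcell import get_obs, snapshot, close_job, spot_in, cut_out gives the robot as it stands.
- The arm moves only by the shell command python3 -m inch 'ROWS' [OPENING] [FORCE]. ROWS is JSON, a list of rows, each an object of numbers: "x", "y", "z": the shift along the tool's x, y, z in cm; "rx", "ry", "rz": the turn, a rotation vector about the tool's x, y, z in rad. A call has 1 to 5 rows; each row is the pose to reach, as a shift and turn from the pose commanded when the call began, along the tool's axes at that moment; what a row does not reach only later rows make up. A row lasts 1/8 s, in which the tool goes at most 62.5 mm and 10.7 degrees, less where a joint would pass 70% of its speed; a pose out of reach is approached as far as the arm can. A call with a gripper value outside its range is refused whole. OPENING is the opening, from 0 (shut) to 1 (fully open), set as the call begins (- or left out, the last holds). The fingers move at their own pace and stop on an object; FORCE is the grip in N (left out, the last holds). Time passes only in rows, so rows that repeat a pose let the fingers close. It gives the time, the measured TCP pose, the force and the opening at its end, in the units of the state.
- get_obs(): the state, without advancing time (a new reading comes with each control period).
- snapshot(name): name is "scene" or "side" or "wrist"; returns a dict with "frame" (384x512x3 uint8, red, green, blue), "z_map" (384x512 float32, m along the optical axis (not along the pixel's ray), 0 where there is no reading), "K" (3x3 intrinsics, pixels), "dist" ([k1, k2, p1, p2, k3] as OpenCV has them; the pictures are not rectified), "rvec" (rotation vector, rad) and "tvec" (3), from world to camera coordinates, as OpenCV has them. Camera axes: x right, y down, z forward; pixel columns grow to the right and rows downward; lengths in m; the calibration is good to about 2 mm. A picture is of the moment at which its call begins.
- close_job(): hands the job in, once; it reports no verdict.
Trained networks look in the newest picture that a camera, given by its name, has taken for a name from the list of things; names that differ only in an ending like _2 or _b are one class to them, and where a whole thing is asked for, a point or a joint stands for the part that bears it (a point fixed in the world has none). Each returns a list of dicts, best first, with "conf" (0 to 1); they miss things now and then, are a little off and sometimes report something else, mostly with a low value. They report only what shows in the picture. A call takes as long as a camera call. They do not tell look-alikes from the thing itself.
- spot_in(label, camera): "point" ([column, row] in pixels, amid what is visible of it).
- cut_out(label, camera): "pixels" (384x512 bool, what is visible of it) and "point" ([column, row] in pixels, amid what is visible of it).
The state is a dict: "time": time; "joints": joint angles; "qd": joint speeds; "joint_efforts": joint torques, N m; "tool_pos": TCP position; "orientation": TCP orientation; "force": force on the tool from outside, world axes, zero at the start; "ft_torque": the same for the moment, N m; "grip_width": finger opening in m.
Only numpy, scipy, OpenCV 4.12 (cv2) and the standard library are available. Lean on these libraries where they do the work, as an engineer would, in place of code of your own. Each camera call takes 0.05 s, during which the arm holds its last target. There are 200 camera calls.

## Task

Take the yellow timer down from the metal panel: slide it straight up until the stud sits in the wide end of its keyhole, then draw it off the stud. Stand it gently upright on its base in the empty part of the sheet pan with the bread tins, let go, and press its red start button fully down and release it. Leave the white timer, the tins and the bowl where they are.

Things in the scene. Friction and masses are not known exactly. Their poses are not given: they have to be found in the camera images.
- panel: fixed upright aluminium panel on a foot, 300 mm wide (its y), 12 mm thick (its x), 160 mm high. Origin on the table under the middle of its thickness; +x points level out of the face with the two studs (face at x = +6 mm), +z up. A timer hangs on each stud; which is on which varies. Its foot, 8 mm high, reaches 4 mm forward of the face
- stud_left (a point): the stud at the panel's y = -70 mm, 150 mm above the table; this point is where its neck (6 mm diameter, 7 mm long, out of the face along the panel's +x) meets its round blue head (13 mm diameter, 3 mm thick)
- stud_right (a point): the same for the equal stud at the panel's y = +70 mm
- timer: yellow kitchen timer, loose, 0.14 to 0.28 kg. Box 40 mm deep (its x), 62 mm wide (y), 66 mm tall; origin at the centre of its underside, +x out of its display face, +z up. Hangs upright, back to the panel, underside 54 mm above the table. Grip it from above across its 62 mm width, about 20 mm below the box's top. A hanger tab stands 38 mm above the box's top, flush with its back
- keyhole_wide (a point): centre of the wide opening (19 mm across) of the keyhole in the timer's dark tab (4 mm thick, 32 wide, at timer x = -18 mm), 79.5 mm above its underside. A slot 9 mm wide leads up from it; the stud's neck starts at the slot's top, so the timer must go up 16.5 mm (3 mm either way will do) to bring the head to the opening, then comes off along the panel's +x, free after 12 mm
- start_button (a joint): the red start button on the yellow timer's top, 18 mm diameter, standing 6 mm proud of the body, centred 4 mm forward (+x) of the timer's middle, in front of the tab. Value: how far it is pressed in, 0 (out) to 0.004 m (fully down); a spring pushes it back, about 3 N when fully down
- button_top (a point): the centre of the red button's top, 72 mm above the timer's underside when it is out
- pan: fixed dark sheet pan, 240 mm (its x) by 330 mm (its y), 4 mm thick floor and walls, 22 mm high with rim; origin at the centre of its underside on the table. Two bread tins stand at its +y end; the -y part is empty
- pan_free (a point): on the pan's floor (4 mm above the table), in the middle of the pan's empty part, 65 mm to the -y side of the pan's middle. The timer may stand anywhere there, turned any way
- other_timer: the white timer, loose, same shape and size as the yellow one, hanging on the other stud; leave it alone
- tin_a: lidded cube bread tin, 82 mm wide, 78 mm high, standing in the pan; origin at the centre of its underside
- tin_b: the second bread tin, same as the first
- bowl: steel mixing bowl on the table, 170 mm across, 75 mm high; origin under its centre
Not all that is in view belongs to the job. Leave any pink look-alike of the timer alone.

How it is judged:
On the way, in this order (a step that is already met when the one before it is completed fails the run):
1. the yellow timer is slid up at the panel until the stud is in the wide end of its keyhole (raised 13 to 20 mm, still within 8 mm of the panel) (height (world z) of keyhole_wide between 0.1465 and 0.1535 m and x of keyhole_wide in the frame of panel between 0 and 0.016 m), for 0.05 s.
2. the yellow timer is drawn off the stud, clear of the panel by more than 30 mm and not lying on the table (x of keyhole_wide in the frame of panel above 0.04 m and height (world z) of timer above 0.03 m), for 0.1 s.
3. the yellow timer stands upright in the empty part of the pan, released (x of timer in the frame of pan between -0.1 and 0.1 m and y of timer in the frame of pan between -0.145 and 0.04 m and height (world z) of timer below 0.008 m and angle between timer's own z axis and vertical below 0.08 rad and contact force between timer and the fingers below 0.05 N), for 0.2 s.
4. its start button is pressed down (more than 3 of its 4 mm) while it stands there (value of joint start_button above 0.003 m and angle between timer's own z axis and vertical below 0.1 rad and height (world z) of timer below 0.008 m), for 0.05 s.
At the end, for the whole second after the job is handed in: yellow timer at rest, upright within 0.08 rad, on the floor of the pan's empty part (pan x within 100 mm of the middle, pan y -145 to +40 mm), button out; white timer and tins within 20 mm, bowl within 30 mm of its start (x of timer in the frame of pan between -0.1 and 0.1 m and y of timer in the frame of pan between -0.145 and 0.04 m and height (world z) of timer below 0.008 m and angle between timer's own z axis and vertical below 0.08 rad and linear speed of timer below 0.02 m/s and value of joint start_button below 0.001 m and distance of each of other_timer, tin_a, tin_b from where it was at the start of the episode below 0.02 m and distance of bowl from where it was at the start of the episode below 0.03 m); the robot touches nothing.
It fails at once if the white timer is moved more than 20 mm or knocked off (distance of other_timer from where it was at the start of the episode above 0.02 m).
It fails at once if a bread tin is pushed more than 20 mm or tipped (distance of any of tin_a, tin_b from where it was at the start of the episode above 0.02 m or angle between any of tin_a, tin_b's own z axis and vertical above 0.3 rad).
It fails at once if the bowl is pushed more than 30 mm (distance of bowl from where it was at the start of the episode above 0.03 m).
It fails at once if the yellow timer is dropped (falls untouched by the fingers at more than 0.45 m/s) (linear speed of timer above 0.45 m/s and contact force between timer and the fingers below 0.05 N).
It fails at once if the yellow timer is tipped over (more than 1 rad) (angle between timer's own z axis and vertical above 1 rad).
It also fails if it takes over 58 s, if anything falls off the work surface, if the arm or the gripper's body presses on something with over 40 N, if the wrist force passes 120 N, or if a joint passes its speed limit or range.

## Working session

There is one attempt and no reset: what is moved stays moved. The work goes in short steps, Python scripts to look and compute and a shell command to move; the robot and the scene stay as the last step left them, time stands still between calls to the robot, and variables do not carry over. Pictures are saved under pics/ and viewed, about 8 in all and at most 12, crops included, and the job is handed in when it is done.

```bash
mkdir -p pics; ls; python3 - <<'E'
from workcell import *
import cv2,numpy as np
ims=[]
for c in("scene","side"):
    s=snapshot(c);np.savez(f"{c}0.npz",**s);ims.append(s["frame"][:,:,::-1])
cv2.imwrite("pics/a.png",cv2.resize(np.vstack(ims),(800,1200))[:600]);cv2.imwrite("pics/b.png",cv2.resize(ims[1],(800,600)))
o=get_obs();print(o["time"],o["tool_pos"],o["orientation"],o["grip_width"])
E
```

```text
pics
0.1 [0.19598731 0.51333095 0.17993696] [-2.70917361e-04  1.81400355e-01  9.83408850e-01 -9.34154843e-04] 0.09344705292656909
```

View pics/a.png

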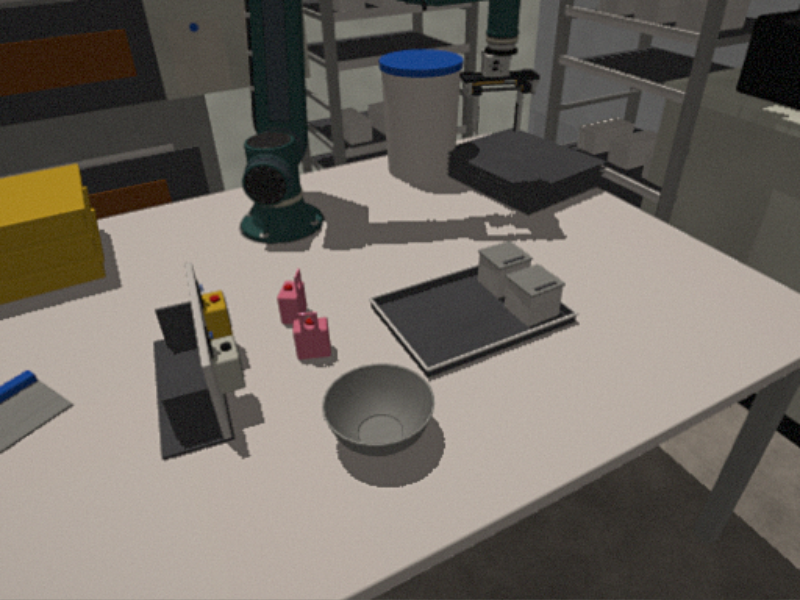

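View pics/b.png

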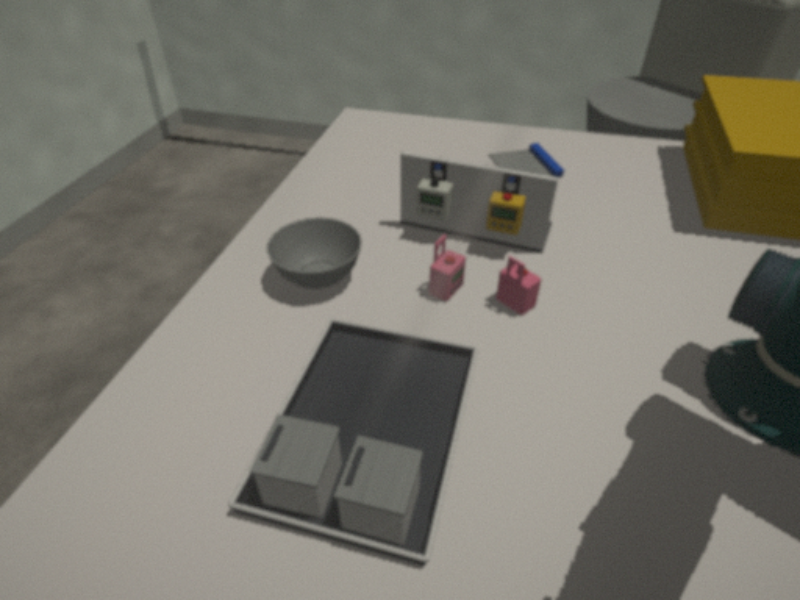

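The yellow timer hangs at side (505,212) in the 800-px picture, on the stud nearer the robot. The white one is at (433,200). The two pink look-alikes stand on the table at (447,273) and (518,287). The pan's empty end faces the panel.

```bash
cat > h.py <<'E'
import numpy as np,cv2
def cloud(s):
    h,w=s["z_map"].shape
    uv=np.stack(np.meshgrid(np.arange(w),np.arange(h)),-1).reshape(-1,1,2).astype(float)
    n=cv2.undistortPoints(uv,s["K"],s["dist"]).reshape(-1,2)
    z=s["z_map"].reshape(-1,1); c=np.hstack([n*z,z])
    R=cv2.Rodrigues(s["rvec"])[0]
    return ((c-np.ravel(s["tvec"]))@R).reshape(h,w,3)
def proj(s,P): return cv2.projectPoints(np.atleast_2d(np.float64(P)),s["rvec"],s["tvec"],s["K"],s["dist"])[0][:,0]
E
python3 - <<'E'
from workcell import *
from h import *
np.set_printoptions(precision=4,suppress=True)
for c in("scene","side"):
    s=np.load(c+"0.npz");P=cloud(s)
    print(c)
    for l in("panel","timer","other_timer","start_button","pan","tin_a","bowl"):
        for d in cut_out(l,c):
            if d["conf"]<.3: continue
            m=d["pixels"]&(s["z_map"]>0);q=P[m];col=s["frame"][m].mean(0)
            print(l,round(d["conf"],2),np.round(d["point"]),m.sum(),np.median(q,0),np.percentile(q,3,0),np.percentile(q,97,0),col.astype(int))
            if c=="side" and l=="panel":
                f=q[(q[:,2]>.02)&(q[:,2]<.155)];ctr=np.median(f,0)
                for _ in range(5):
                    f=f[:];u,_s,v=np.linalg.svd(f-f.mean(0),full_matrices=False);n=v[2];f=f[abs((f-f.mean(0))@n)<.006]
                print(" panel plane",f.mean(0),n,len(f))
            if c=="side" and l=="pan": print(" pan rect",cv2.minAreaRect(np.float32(q[:,:2])))
        
E
```

```text
scene
panel 0.59 [119. 248.] 3865 [ 0.5812 -0.3309  0.0248] [ 0.3828 -0.3903  0.0055] [ 0.6584 -0.2799  0.1612] [63 61 60]
panel 0.3 [289. 203.] 4548 [0.5795 0.1619 0.0054] [0.4486 0.0407 0.0021] [0.6895 0.3332 0.0246] [67 66 65]
timer 0.91 [186. 191.] 459 [ 0.4147 -0.1087  0.0555] [ 0.3696 -0.1346  0.0048] [ 0.4305 -0.0738  0.1005] [118  65  74]
timer 0.65 [137. 195.] 477 [ 0.4696 -0.2549  0.1122] [ 0.2247 -0.2736  0.0018] [ 0.4753 -0.2287  0.1513] [110  86  32]
other_timer 0.75 [146. 233.] 603 [ 0.6092 -0.2711  0.1131] [ 0.555  -0.2892  0.0605] [ 0.614  -0.251   0.1416] [96 93 84]
pan 0.93 [290. 201.] 4643 [0.5791 0.162  0.0054] [0.4479 0.0405 0.0015] [0.6896 0.3398 0.0246] [69 67 66]
tin_a 0.73 [341. 189.] 1057 [0.6445 0.2956 0.065 ] [0.5886 0.2736 0.013 ] [0.6629 0.3483 0.0846] [96 92 88]
bowl 0.67 [242. 262.] 3351 [ 0.7326 -0.0789  0.039 ] [ 0.6833 -0.1597  0.0045] [ 0.8379 -0.0132  0.0757] [90 88 83]
side
panel 0.72 [306. 124.] 3448 [ 0.5014 -0.2801  0.0939] [ 0.3651 -0.298   0.0071] [ 0.6512 -0.2637  0.1619] [87 86 81]
 panel plane [ 0.4997 -0.2799  0.0931] [ 0.1091  0.994  -0
[... 693 characters left out ...]
.374  0.0258] [71 71 70]
 pan rect ((0.5738850235939026, 0.19445404410362244), (0.36589327454566956, 0.2596057653427124), 89.2046127319336)
pan 0.5 [306. 125.] 3438 [ 0.5025 -0.2804  0.0926] [ 0.3653 -0.2981  0.006 ] [ 0.6512 -0.2642  0.1619] [87 86 81]
 pan rect ((0.5252341032028198, -0.4197489619255066), (0.3647320866584778, 0.35520339012145996), 85.70494842529297)
tin_a 0.89 [238. 310.] 2791 [0.5143 0.339  0.0824] [0.4786 0.2849 0.014 ] [0.5545 0.3604 0.0851] [95 95 90]
tin_a 0.89 [188. 298.] 2836 [0.6162 0.332  0.0821] [0.5828 0.279  0.0116] [0.6607 0.3549 0.0851] [96 96 91]
bowl 0.7 [200. 162.] 2102 [ 0.7721 -0.1204  0.0482] [ 0.6885 -0.1648  0.0081] [ 0.8362 -0.0094  0.0773] [86 86 81]
```

```bash
python3 - <<'E'
from h import *
np.set_printoptions(precision=4,suppress=True)
s=np.load("side0.npz");P=cloud(s)
hsv=cv2.cvtColor(s["frame"],cv2.COLOR_RGB2HSV)
m=np.zeros(hsv.shape[:2],bool);m[115:155,305:345]=1
y=m&(hsv[...,0]>15)&(hsv[...,0]<32)&(hsv[...,1]>130)&(P[...,2]>.04)
q=P[y];print("yellow",len(q),np.median(q,0),np.percentile(q,[2,98],0))
i=s["frame"][90:200,240:370][:,:,::-1];cv2.imwrite("pics/c.png",cv2.resize(i,None,fx=6,fy=5,interpolation=2))
E
```

```text
yellow 310 [ 0.434  -0.2351  0.1142] [[ 0.412  -0.265   0.0627]
 [ 0.4689 -0.2283  0.1235]]
```

View pics/c.png

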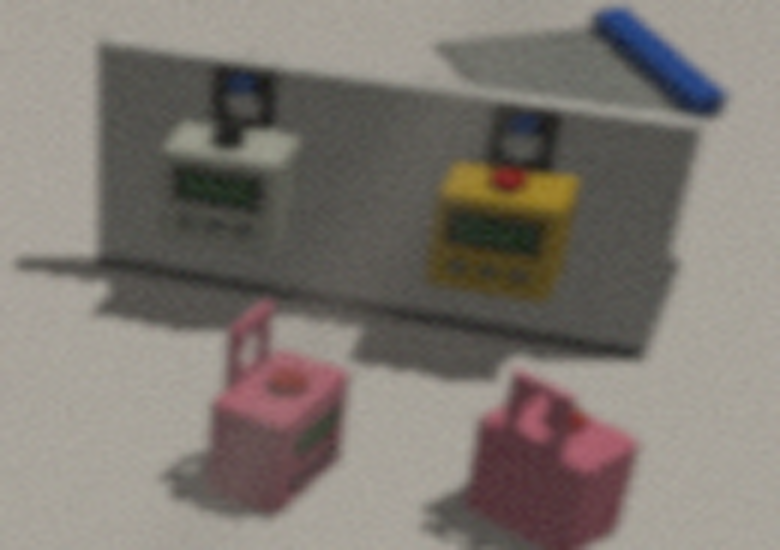

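Confirmed: the yellow timer is at crop (508,230). Its depth position (0.441,-0.253) agrees with the stud at panel y=+70 and the face plane. Next I go to a viewpoint above and in front of it.

```bash
cat > go.py <<'E'
# prints shift (cm, tool axes) and rotvec to reach world x y z with tool down, jaw yaw (deg of tool y)
import sys,numpy as np
from scipy.spatial.transform import Rotation as R
from workcell import get_obs
def go(x,y,z,yaw=-6.3):
    o=get_obs();q=o["orientation"];C=R.from_quat([q[1],q[2],q[3],q[0]])
    a=np.radians(yaw);ty=np.array([np.cos(a),np.sin(a),0]);tz=np.array([0,0,-1.]);D=R.from_matrix(np.c_[np.cross(ty,tz),ty,tz])
    print("cm",np.round(C.inv().apply(np.array([x,y,z])-o["tool_pos"])*100,2),"rv",np.round((C.inv()*D).as_rotvec(),3),"t",round(o["time"],2))
if __name__=="__main__": go(*map(float,sys.argv[1:]))
E
python3 go.py .445 -.17 .24
```

```text
cm [-47.64 -55.01  -5.91] rv [ 0.    -0.     1.316] t 0.8
```

```bash
python3 -m inch '[{"x":-5,"y":-4,"z":-2,"rz":0.18},{"x":-10,"y":-9,"z":-4,"rz":0.36},{"x":-14,"y":-14,"z":-6,"rz":0.54},{"x":-18,"y":-19,"z":-6,"rz":0.72},{"x":-22,"y":-24,"z":-6,"rz":0.9}]'; python3 go.py .445 -.17 .24
```

```text
cm [-47.64 -55.01  -5.91] rv [ 0.    -0.     1.316] t 0.8validation failed for argument at $[0]...
```

```bash
python3 -m inch '[{"x":-4.0,"y":-3.0,"z":-2.0,"rx":0.0,"ry":0.0,"rz":0.15}]'; python3 -m inch --help | head -20
```

```text
time: 0.92
tool_pos: [0.2215, 0.4715, 0.1987]
orientation: [-0.001, 0.255, 0.967, -0.002]
force: [1.4, -0.2, -0.3]
grip_width: 0.0936invalid input: not JSON, or not a number
```

```bash
python3 go.py .445 -.17 .24; python3 -m inch '[{"x":-5,"y":-4,"z":-2,"rx":0,"ry":0,"rz":0.18},{"x":-10,"y":-7,"z":-4,"rx":0,"ry":0,"rz":0.36},{"x":-15,"y":-11,"z":-4,"rx":0,"ry":0,"rz":0.54},{"x":-20,"y":-15,"z":-4,"rx":0,"ry":0,"rz":0.72},{"x":-25,"y":-18,"z":-4,"rx":0,"ry":0,"rz":0.9}]'; python3 go.py .445 -.17 .24
```

```text
cm [-51.03 -44.85  -3.96] rv [-0.005  0.002  1.166] t 0.93
time: 1.55
tool_pos: [0.3511, 0.1921, 0.2416]
orientation: [0.0, 0.652, 0.758, 0.001]
force: [1.1, 1.6, -0.4]
grip_width: 0.0943
cm [-37.21   3.84   0.15] rv [ 0.002 -0.001  0.261] t 1.55
```

```bash
python3 -m inch '[{"x":-5,"y":0.5,"z":0,"rx":0,"ry":0,"rz":0.1},{"x":-11,"y":1.1,"z":0,"rx":0,"ry":0,"rz":0.2},{"x":-17,"y":1.7,"z":0,"rx":0,"ry":0,"rz":0.26},{"x":-23,"y":2.3,"z":0,"rx":0,"ry":0,"rz":0.26},{"x":-29,"y":2.9,"z":0,"rx":0,"ry":0,"rz":0.26}]'; python3 go.py .445 -.17 .24
```

```text
time: 2.17
tool_pos: [0.4247, -0.0902, 0.2413]
orientation: [0.0, 0.743, 0.669, 0.0]
force: [1.0, 0.7, 0.1]
grip_width: 0.094
cm [-7.72  2.85  0.13] rv [ 0.001 -0.     0.006] t 2.17
```

```bash
python3 -m inch '[{"x":-4,"y":1.4,"z":0,"rx":0,"ry":0,"rz":0},{"x":-7.7,"y":2.8,"z":0,"rx":0,"ry":0,"rz":0},{"x":-7.7,"y":2.8,"z":0,"rx":0,"ry":0,"rz":0},{"x":-7.7,"y":2.8,"z":0,"rx":0,"ry":0,"rz":0}]'; python3 - <<'E'
from workcell import *
from h import *
np.set_printoptions(precision=4,suppress=True)
s=snapshot("wrist");np.savez("w1.npz",**s);cv2.imwrite("pics/d.png",cv2.resize(s["frame"][:,:,::-1],(768,576)))
P=cloud(s)
for l in("timer","other_timer","start_button","panel"):
  for d in cut_out(l,"wrist"):
    m=d["pixels"]&(s["z_map"]>0);q=P[m]
    if m.sum(): print(l,round(d["conf"],2),np.round(d["point"]),m.sum(),np.median(q,0),np.percentile(q,3,0),np.percentile(q,97,0))
print(-cv2.Rodrigues(s["rvec"])[0].T@np.ravel(s["tvec"]))
E
```

```text
time: 2.68
tool_pos: [0.4442, -0.1671, 0.241]
orientation: [-0.0, 0.743, 0.669, 0.0]
force: [-0.4, -0.0, -0.3]
grip_width: 0.0942
timer 0.74 [321. 113.] 2512 [ 0.5216 -0.1091  0.066 ] [ 0.4967 -0.1379  0.0112] [ 0.5453 -0.0797  0.1039]
timer 0.62 [262. 248.] 3136 [ 0.4426 -0.2461  0.1194] [ 0.4149 -0.2721  0.0653] [ 0.4711 -0.2319  0.1574]
timer 0.61 [262. 253.] 195 [ 0.4425 -0.2497  0.1259] [ 0.4353 -0.2574  0.1233] [ 0.4499 -0.2421  0.1269]
timer 0.58 [214. 118.] 2001 [ 0.3998 -0.1029  0.066 ] [ 0.3684 -0.1291  0.0249] [ 0.4273 -0.078   0.1042]
other_timer 0.62 [397. 241.] 2115 [ 0.5895 -0.2541  0.1187] [ 0.5601 -0.2874  0.0613] [ 0.6105 -0.2464  0.1512]
start_button 0.77 [209. 127.] 168 [ 0.3962 -0.1075  0.072 ] [ 0.3889 -0.1145  0.0706] [ 0.4034 -0.1006  0.0732]
start_button 0.66 [318. 112.] 177 [ 0.5179 -0.1084  0.072 ] [ 0.5106 -0.1157  0.0703] [ 0.5252 -0.1014  0.0733]
start_button 0.62 [264. 257.] 177 [ 0.4426 -0.2489  0.1259] [ 0.436  -0.2571  0.1231] [ 0.4497 -0.2421  0.1269]
panel 0.91 [295. 276.] 9490 [ 0.4806 -0.2798  0.1251] [ 0.3654 -0.2982  0.0077] [ 0.6483 -0.266   0.1606]
[ 0.4526 -0.0891  0.4448]
```

View pics/d.png

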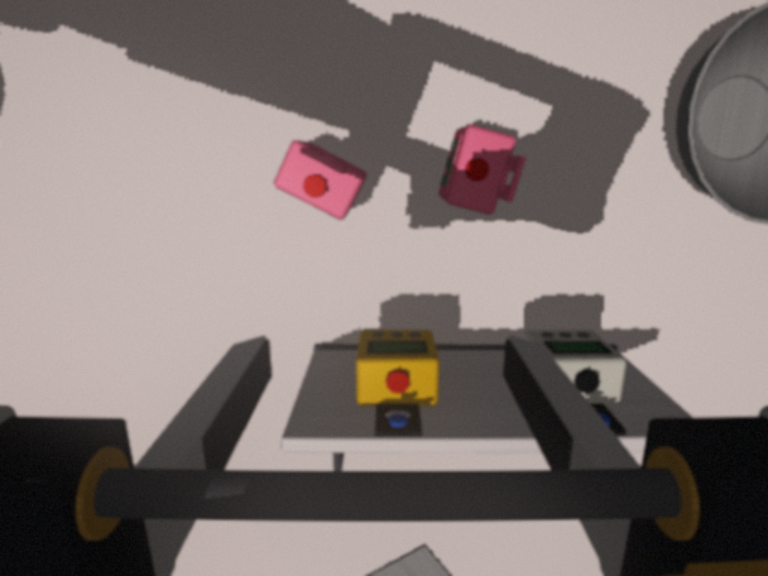

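The button (wrist px 264,257) measures z 0.126, as it should, and x,y (0.4426,-0.249) matches the earlier estimate. One quick refinement of the yaw and the lateral centre.

```bash
python3 - <<'E'
from h import *
np.set_printoptions(precision=4,suppress=True)
s=np.load("w1.npz");P=cloud(s);Q=P.reshape(-1,3)
hsv=cv2.cvtColor(s["frame"],cv2.COLOR_RGB2HSV).reshape(-1,3)
# panel face & top edge
f=Q[(Q[:,0]>.36)&(Q[:,0]<.65)&(abs(Q[:,1]+.28)<.03)&(Q[:,2]>.03)&(Q[:,2]<.155)]
m=f.copy();n=np.array([.109,.994,0]);d=np.median(m@n)
for t in(.006,.003,.003,.003):
    m=f[abs(f@n-d)<t];n=np.linalg.svd(m-m.mean(0),full_matrices=False)[2][2];n*=np.sign(n[1]);d=np.median(m@n)
print("face",n,d,len(m),np.degrees(np.arctan2(-n[0],n[1])))
nx=n[:2]/np.hypot(*n[:2]);ny=np.array([-nx[1],nx[0]])
e=Q[(abs(Q[:,2]-.16)<.004)&(abs(Q[:,:2]@nx-d+.006)<.012)];print("top edge py",np.percentile(e[:,:2]@ny,[1,99]),len(e))
y=Q[(hsv[:,0]>15)&(hsv[:,0]<35)&(hsv[:,1]>120)&(abs(Q[:,2]-.12)<.003)&(abs(Q[:,1]+.25)<.04)]
print("box top",len(y),y[:,2].mean(),"px from face",np.percentile(y[:,:2]@nx-d,[2,98]),"py",np.percentile(y[:,:2]@ny,[1,50,99]),cv2.minAreaRect(np.float32(y[:,:2])))
for py in [(np.percentile(y[:,:2]@ny,1)+np.percentile(y[:,:2]@ny,99))/2]: print("centre",nx*(d+.0205)+ny*py)
E
```

```text
face [ 0.1082  0.9941 -0.0077] -0.2259471731129628 6056 -6.212101768075638
top edge py [-0.6356 -0.3907] 2304
box top 1439 0.11963880072966904 px from face [0.0053 0.0401] py [-0.4969 -0.4668 -0.4378] ((0.4426516890525818, -0.2528866231441498), (0.03825909644365311, 0.06147284433245659), 84.13737487792969)
centre [ 0.4424 -0.2548]
```

```bash
python3 go.py .4425 -.2535 .19 -6.1
```

```text
cm [-8.65  0.7   5.14] rv [0.001 0.    0.004] t 2.92
```

```bash
python3 -m inch '[{"x":-4,"y":0.35,"z":1,"rx":0,"ry":0,"rz":0},{"x":-8.65,"y":0.7,"z":3,"rx":0,"ry":0,"rz":0},{"x":-8.65,"y":0.7,"z":5.1,"rx":0,"ry":0,"rz":0},{"x":-8.65,"y":0.7,"z":5.1,"rx":0,"ry":0,"rz":0},{"x":-8.65,"y":0.7,"z":5.1,"rx":0,"ry":0,"rz":0}]'; python3 go.py .4425 -.2535 .081 -6.1
```

```text
time: 3.55
tool_pos: [0.4428, -0.254, 0.191]
orientation: [0.001, 0.743, 0.67, 0.0]
force: [-0.5, 0.2, 0.4]
grip_width: 0.0939
cm [ 0.05 -0.05 11.  ] rv [0.001 0.001 0.004] t 3.55
```

```bash
python3 -m inch '[{"x":0,"y":0,"z":4,"rx":0,"ry":0,"rz":0},{"x":0,"y":-0.03,"z":8,"rx":0,"ry":0,"rz":0.004},{"x":0,"y":-0.03,"z":11,"rx":0,"ry":0,"rz":0.004},{"x":0,"y":-0.03,"z":11,"rx":0,"ry":0,"rz":0.004},{"x":0,"y":-0.03,"z":11,"rx":0,"ry":0,"rz":0.004}]'; python3 - <<'E'
from workcell import *
from h import *
from go import go
np.set_printoptions(precision=4,suppress=True)
s=snapshot("wrist");P=cloud(s);Q=P.reshape(-1,3);hsv=cv2.cvtColor(s["frame"],cv2.COLOR_RGB2HSV).reshape(-1,3)
y=Q[(hsv[:,0]>15)&(hsv[:,0]<35)&(hsv[:,1]>120)&(abs(Q[:,2]-.12)<.004)&(abs(Q[:,1]+.25)<.04)]
print(len(y),cv2.minAreaRect(np.float32(y[:,:2])) if len(y) else 0)
o=get_obs();print(o["force"],o["ft_torque"],o["tool_pos"]);go(.4425,-.2535,.081,-6.1)
cv2.imwrite("pics/e.png",cv2.resize(s["frame"][:,:,::-1],(640,480)))
E
```

```text
time: 4.18
tool_pos: [0.4434, -0.2549, 0.0823]
orientation: [0.002, 0.744, 0.668, 0.0]
force: [-0.3, 0.5, -0.3]
grip_width: 0.094
5783 ((0.500360906124115, -0.26009681820869446), (0.039220184087753296, 0.17697706818580627), 83.60536193847656)
[-0.1172  0.6898  0.2681] [-0.1377  0.1155 -0.0149] [ 0.4436 -0.2551  0.0827]
cm [ 0.15 -0.13  0.16] rv [ 0.004  0.002 -0.001] t 4.22
```

View pics/e.png

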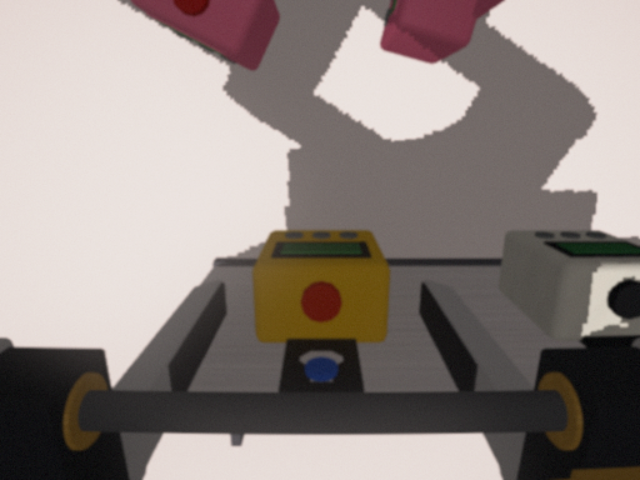

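The timer sits centred between the fingers: gaps of about 30 px at (240,310) and 32 px at (404,310). I apply the small correction, then check once more without the white timer in the mask.

```bash
python3 -m inch '[{"x":0.12,"y":-0.1,"z":0.15,"rx":0.003,"ry":0.002,"rz":0},{"x":0.12,"y":-0.1,"z":0.15,"rx":0.003,"ry":0.002,"rz":0}]'; python3 - <<'E'
from workcell import *
from h import *
from go import go
np.set_printoptions(precision=4,suppress=True)
s=snapshot("wrist");P=cloud(s);Q=P.reshape(-1,3);hsv=cv2.cvtColor(s["frame"],cv2.COLOR_RGB2HSV).reshape(-1,3)
y=Q[(hsv[:,0]>15)&(hsv[:,0]<35)&(hsv[:,1]>120)&(abs(Q[:,2]-.12)<.004)&(abs(Q[:,1]+.25)<.04)&(Q[:,0]<.5)]
print(len(y),cv2.minAreaRect(np.float32(y[:,:2])))
o=get_obs();print(o["force"],o["ft_torque"],o["tool_pos"]);go(.4425,-.2535,.081,-6.1)
E
```

```text
time: 4.47
tool_pos: [0.4416, -0.2534, 0.0794]
orientation: [-0.001, 0.744, 0.668, -0.0]
force: [0.2, -0.6, 0.7]
grip_width: 0.0944
5920 ((0.44290849566459656, -0.2542562186717987), (0.04031356796622276, 0.06140374019742012), 83.73111724853516)
[ 0.7876  0.4035 -0.6351] [-0.068   0.0647  0.0574] [ 0.4415 -0.2533  0.0791]
cm [-0.01  0.1  -0.19] rv [-0.002 -0.002 -0.002] t 4.53
```

```bash
python3 -m inch '[{"x":0,"y":0.06,"z":-0.1,"rx":0,"ry":0,"rz":0},{"x":0,"y":0.06,"z":-0.1,"rx":0,"ry":0,"rz":0},{"x":0,"y":0.06,"z":-0.1,"rx":0,"ry":0,"rz":0},{"x":0,"y":0.06,"z":-0.1,"rx":0,"ry":0,"rz":0},{"x":0,"y":0.06,"z":-0.1,"rx":0,"ry":0,"rz":0}]' 0.5 15; python3 -m inch '[{"x":0,"y":0,"z":0,"rx":0,"ry":0,"rz":0},{"x":0,"y":0,"z":0,"rx":0,"ry":0,"rz":0},{"x":0,"y":0,"z":0,"rx":0,"ry":0,"rz":0}]' 0.5 18
```

```text
time: 5.15
tool_pos: [0.4417, -0.2531, 0.0794]
orientation: [-0.002, 0.744, 0.668, -0.0]
force: [-0.7, 0.0, -0.8]
grip_width: 0.062
time: 5.52
tool_pos: [0.4417, -0.2531, 0.0794]
orientation: [-0.002, 0.744, 0.668, -0.0]
force: [-0.4, -0.1, -0.5]
grip_width: 0.0618
```

Gripped at 62 mm with almost no side force. Now straight up 16.5 mm.

```bash
python3 -m inch '[{"x":0,"y":0,"z":-0.5,"rx":0,"ry":0,"rz":0},{"x":0,"y":0,"z":-1.1,"rx":0,"ry":0,"rz":0},{"x":0,"y":0,"z":-1.65,"rx":0,"ry":0,"rz":0},{"x":0,"y":0,"z":-1.65,"rx":0,"ry":0,"rz":0},{"x":0,"y":0,"z":-1.65,"rx":0,"ry":0,"rz":0}]' - 25; python3 - <<'E'
from workcell import *
from h import *
np.set_printoptions(precision=4,suppress=True)
s=snapshot("wrist");Q=cloud(s).reshape(-1,3);hsv=cv2.cvtColor(s["frame"],cv2.COLOR_RGB2HSV).reshape(-1,3)
y=Q[(hsv[:,0]>15)&(hsv[:,0]<35)&(hsv[:,1]>120)&(abs(Q[:,2]-.135)<.01)&(abs(Q[:,1]+.25)<.04)&(Q[:,0]<.5)]
print(len(y),np.median(y,0),cv2.minAreaRect(np.float32(y[:,:2])))
i=s["frame"][220:330,190:330][:,:,::-1];cv2.imwrite("pics/f.png",cv2.resize(i,None,fx=5,fy=5,interpolation=2))
o=get_obs();print(o["force"],o["tool_pos"],o["grip_width"])
E
```

```text
time: 6.15
tool_pos: [0.4419, -0.2532, 0.096]
orientation: [-0.002, 0.744, 0.668, -0.0]
force: [-0.2, 0.4, -1.9]
grip_width: 0.062
6467 [ 0.4432 -0.2496  0.1361] ((0.44214245676994324, -0.254119336605072), (0.041164107620716095, 0.06291282176971436), 84.1792221069336)
[-0.4075 -0.237  -1.1251] [ 0.4418 -0.2532  0.0958] 0.061934680310986374
```

View pics/f.png

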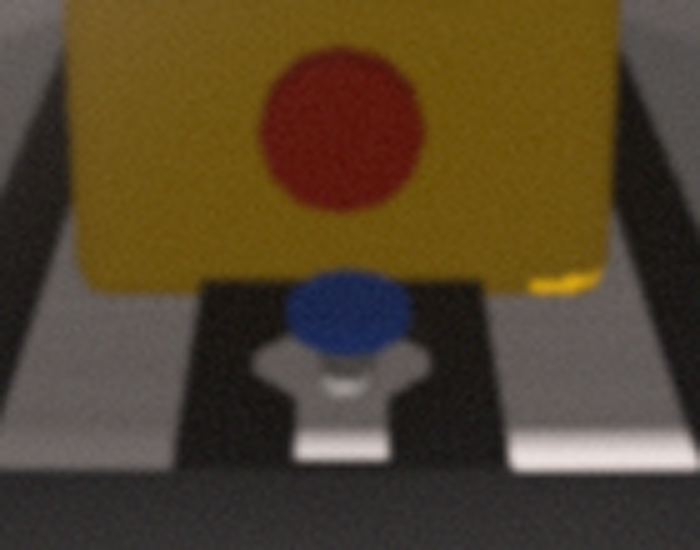

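The timer's top is at 0.136 m, the expected 0.1365. The blue head (348,312) is centred in the wide opening. Now draw it off along tool +x.

```bash
python3 -m inch '[{"x":0.8,"y":0,"z":0,"rx":0,"ry":0,"rz":0},{"x":1.8,"y":0,"z":0,"rx":0,"ry":0,"rz":0},{"x":3.4,"y":0,"z":0,"rx":0,"ry":0,"rz":0},{"x":5.5,"y":0,"z":0,"rx":0,"ry":0,"rz":0},{"x":5.5,"y":0,"z":0,"rx":0,"ry":0,"rz":0}]'; python3 -m inch '[{"x":0,"y":0,"z":-2,"rx":0,"ry":0,"rz":0},{"x":0,"y":0,"z":-5,"rx":0,"ry":0,"rz":0},{"x":0,"y":0,"z":-8,"rx":0,"ry":0,"rz":0},{"x":0,"y":0,"z":-10,"rx":0,"ry":0,"rz":0},{"x":0,"y":0,"z":-10,"rx":0,"ry":0,"rz":0}]'; python3 - <<'E'
from h import *
from go import go
from workcell import *
np.set_printoptions(precision=4,suppress=True)
for c in("scene","side"):
    s=np.load(c+"0.npz");Q=cloud(s).reshape(-1,3)
    b=Q[(Q[:,0]>.4)&(Q[:,0]<.75)&(Q[:,1]>0)&(Q[:,1]<.42)]
    r=b[abs(b[:,2]-.022)<.0025]; print(c,cv2.minAreaRect(np.float32(r[:,:2])),np.percentile(r,[1,99],0))
    t=b[abs(b[:,2]-.082)<.004]; print(" tins top",np.percentile(t,[1,99],0))
go(.57,.125,.196,-6.1)
E
```

```text
time: 6.82
tool_pos: [0.4479, -0.1968, 0.0961]
orientation: [-0.002, 0.743, 0.669, -0.0]
force: [-0.4, -0.1, -1.1]
grip_width: 0.0619
time: 7.45
tool_pos: [0.449, -0.1997, 0.1981]
orientation: [0.0, 0.744, 0.668, 0.0]
force: [-0.4, -0.9, -1.1]
grip_width: 0.0618
scene ((0.5676513314247131, 0.20612598955631256), (0.33929529786109924, 0.25138673186302185), 89.15520477294922) [[0.4426 0.0365 0.0196]
 [0.6929 0.3711 0.0245]]
 tins top [[0.4784 0.2734 0.0787]
 [0.6631 0.3581 0.0857]]
side ((0.5682671666145325, 0.20837685465812683), (0.3382057547569275, 0.24798361957073212), 89.20484161376953) [[0.4442 0.0423 0.0197]
 [0.6915 0.3775 0.0245]]
 tins top [[0.478  0.2773 0.0799]
 [0.6608 0.3609 0.0855]]
cm [33.59  8.53  0.21] rv [ 0.001  0.    -0.002] t 7.45
```

```bash
python3 -m inch '[{"x":3,"y":0.8,"z":0,"rx":0,"ry":0,"rz":0},{"x":8,"y":2,"z":0,"rx":0,"ry":0,"rz":0},{"x":13,"y":3.2,"z":0,"rx":0,"ry":0,"rz":0},{"x":18,"y":4.5,"z":0,"rx":0,"ry":0,"rz":0},{"x":22,"y":5.5,"z":0,"rx":0,"ry":0,"rz":0}]';python3 -m inch '[{"x":4,"y":1,"z":0,"rx":0,"ry":0,"rz":0},{"x":8,"y":2,"z":0,"rx":0,"ry":0,"rz":0},{"x":11,"y":2.8,"z":0,"rx":0,"ry":0,"rz":0},{"x":12.3,"y":2.8,"z":0,"rx":0,"ry":0,"rz":0},{"x":12.3,"y":2.8,"z":0,"rx":0,"ry":0,"rz":0}]'; python3 - <<'E'
from workcell import *
from h import *
from go import go
np.set_printoptions(precision=4,suppress=True)
s=snapshot("side");Q=cloud(s).reshape(-1,3);hsv=cv2.cvtColor(s["frame"],cv2.COLOR_RGB2HSV).reshape(-1,3)
y=Q[(hsv[:,0]>15)&(hsv[:,0]<35)&(hsv[:,1]>120)&(Q[:,0]>.5)&(Q[:,0]<.64)&(Q[:,1]>.05)&(Q[:,1]<.2)]
print(len(y),np.percentile(y,[2,50,98],0))
go(.568,.135,.035,-6.1);cv2.imwrite("pics/g.png",cv2.resize(s["frame"][:,:,::-1],(640,480)))
print(get_obs()["force"],get_obs()["grip_width"])
E
```

```text
time: 8.07
tool_pos: [0.5262, 0.0158, 0.1945]
orientation: [-0.003, 0.744, 0.668, -0.001]
force: [0.8, -0.4, -1.7]
grip_width: 0.0618
time: 8.7
tool_pos: [0.5669, 0.1333, 0.1954]
orientation: [-0.002, 0.744, 0.668, -0.001]
force: [-0.3, -1.3, -1.7]
grip_width: 0.0615
739 [[0.5355 0.1207 0.1792]
 [0.5597 0.151  0.2308]
 [0.6051 0.1566 0.3458]]
cm [ 0.24  0.14 16.08] rv [-0.004 -0.001 -0.002] t 8.75
[ 0.1087 -0.1532 -1.0354] 0.061786490423063105
```

View pics/g.png

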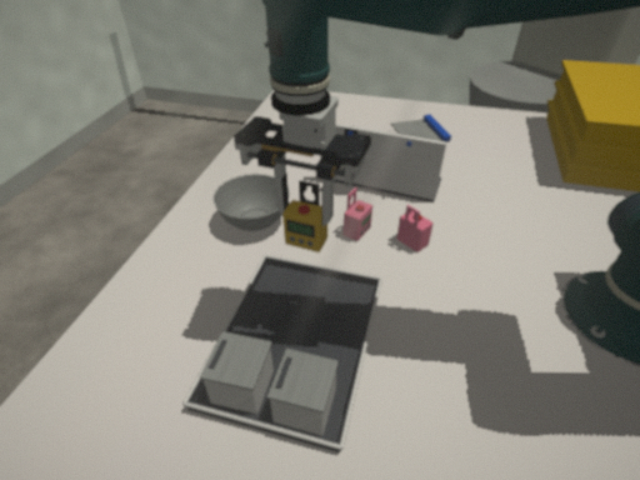

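The timer (305,225) is held upright over the pan's empty part. Lower it to just above the floor.

```bash
python3 -m inch '[{"x":0,"y":0,"z":3,"rx":0,"ry":0,"rz":0},{"x":0.2,"y":0.1,"z":7,"rx":0,"ry":0,"rz":0},{"x":0.2,"y":0.1,"z":11,"rx":0,"ry":0,"rz":0},{"x":0.2,"y":0.1,"z":14,"rx":0,"ry":0,"rz":0},{"x":0.2,"y":0.1,"z":15.5,"rx":0,"ry":0,"rz":0}]'; python3 -m inch '[{"x":0,"y":0,"z":0.2,"rx":0,"ry":0,"rz":0},{"x":0,"y":0,"z":0.3,"rx":0,"ry":0,"rz":0},{"x":0,"y":0,"z":0.4,"rx":0,"ry":0,"rz":0},{"x":0,"y":0,"z":0.4,"rx":0,"ry":0,"rz":0}]'; python3 go.py .568 .135 .03 -6.1
```

```text
time: 9.38
tool_pos: [0.5668, 0.1339, 0.0395]
orientation: [-0.003, 0.745, 0.667, -0.002]
force: [0.2, -0.9, -1.8]
grip_width: 0.0617
time: 9.88
tool_pos: [0.5689, 0.1357, 0.0385]
orientation: [-0.001, 0.744, 0.668, 0.0]
force: [-0.5, -0.4, -1.4]
grip_width: 0.0615
cm [-0.08 -0.08  0.85] rv [-0.001 -0.002 -0.001] t 9.88
```

```bash
python3 -m inch '[{"x":0,"y":0,"z":0.2,"rx":0,"ry":0,"rz":0},{"x":0,"y":0,"z":0.4,"rx":0,"ry":0,"rz":0},{"x":0,"y":0,"z":0.55,"rx":0,"ry":0,"rz":0},{"x":0,"y":0,"z":0.55,"rx":0,"ry":0,"rz":0}]'; python3 -m inch '[{"x":0,"y":0,"z":0.1,"rx":0,"ry":0,"rz":0},{"x":0,"y":0,"z":0.1,"rx":0,"ry":0,"rz":0}]';python3 -m inch '[{"x":0,"y":0,"z":0.1,"rx":0,"ry":0,"rz":0},{"x":0,"y":0,"z":0.1,"rx":0,"ry":0,"rz":0}]'
```

```text
time: 10.38
tool_pos: [0.568, 0.1355, 0.0317]
orientation: [-0.002, 0.744, 0.668, -0.0]
force: [1.0, 0.1, -1.9]
grip_width: 0.0621
time: 10.62
tool_pos: [0.5682, 0.1355, 0.031]
orientation: [-0.002, 0.744, 0.668, -0.0]
force: [-0.1, 0.4, -1.8]
grip_width: 0.0622
time: 10.88
tool_pos: [0.5682, 0.1356, 0.0299]
orientation: [-0.002, 0.744, 0.668, -0.0]
force: [0.4, -0.4, -1.0]
grip_width: 0.0618
```

```bash
python3 -m inch '[{"x":0,"y":0,"z":0.1,"rx":0,"ry":0,"rz":0},{"x":0,"y":0,"z":0.1,"rx":0,"ry":0,"rz":0}]'; python3 -m inch '[{"x":0,"y":0,"z":0.05,"rx":0,"ry":0,"rz":0},{"x":0,"y":0,"z":0.05,"rx":0,"ry":0,"rz":0}]'
```

```text
time: 11.12
tool_pos: [0.5683, 0.1355, 0.0297]
orientation: [-0.002, 0.744, 0.668, -0.0]
force: [-2.7, -0.5, 3.2]
grip_width: 0.0616
time: 11.38
tool_pos: [0.5683, 0.1355, 0.0297]
orientation: [-0.002, 0.744, 0.668, -0.0]
force: [-2.9, -1.3, 5.3]
grip_width: 0.0618
```

Floor contact (5 N), with TCP z 0.0297 against the expected 0.030. Release.

```bash
python3 -m inch '[{"x":0,"y":0,"z":-0.05,"rx":0,"ry":0,"rz":0},{"x":0,"y":0,"z":-0.05,"rx":0,"ry":0,"rz":0},{"x":0,"y":0,"z":-0.05,"rx":0,"ry":0,"rz":0},{"x":0,"y":0,"z":-0.05,"rx":0,"ry":0,"rz":0},{"x":0,"y":0,"z":-0.05,"rx":0,"ry":0,"rz":0}]' 1; python3 -m inch '[{"x":0,"y":0,"z":-3,"rx":0,"ry":0,"rz":0},{"x":0,"y":0,"z":-8,"rx":0,"ry":0,"rz":0},{"x":0,"y":0,"z":-13,"rx":0,"ry":0,"rz":0},{"x":0,"y":0,"z":-15,"rx":0,"ry":0,"rz":0},{"x":0,"y":0,"z":-15,"rx":0,"ry":0,"rz":0}]'; cat > look.py <<'E'
import sys
from workcell import *
from h import *
np.set_printoptions(precision=4,suppress=True)
s=snapshot("wrist");P=cloud(s);Q=P.reshape(-1,3);hsv=cv2.cvtColor(s["frame"],cv2.COLOR_RGB2HSV).reshape(-1,3)
b=(abs(Q[:,0]-.57)<.08)&(abs(Q[:,1]-.135)<.08)
y=Q[b&(hsv[:,0]>15)&(hsv[:,0]<35)&(hsv[:,1]>120)&(abs(Q[:,2]-.07)<.006)]
print("top",len(y),np.median(y,0),cv2.minAreaRect(np.float32(y[:,:2])),"plane n",np.linalg.svd(y-y.mean(0),full_matrices=False)[2][2])
r=Q[b&((hsv[:,0]<8)|(hsv[:,0]>172))&(hsv[:,1]>150)&(Q[:,2]>.066)&(Q[:,2]<.09)]
print("button",len(r),np.median(r,0),r.mean(0))
cv2.imwrite(sys.argv[1],cv2.resize(s["frame"][:,:,::-1],(640,480)))
E
python3 look.py pics/h.png
```

```text
time: 12.0
tool_pos: [0.5682, 0.1356, 0.0289]
orientation: [-0.002, 0.744, 0.668, -0.0]
force: [0.9, -0.5, 1.0]
grip_width: 0.0942
time: 12.62
tool_pos: [0.57, 0.1354, 0.1816]
orientation: [-0.0, 0.744, 0.668, 0.002]
force: [0.0, 0.1, -0.5]
grip_width: 0.094
top 1975 [0.5681 0.1362 0.0699] ((0.5679365396499634, 0.13509884476661682), (0.038761503994464874, 0.06200435757637024), 83.12601470947266) plane n [0.005  0.0359 0.9993]
button 196 [0.5687 0.1391 0.0761] [0.5687 0.1391 0.0761]
```

View pics/h.png

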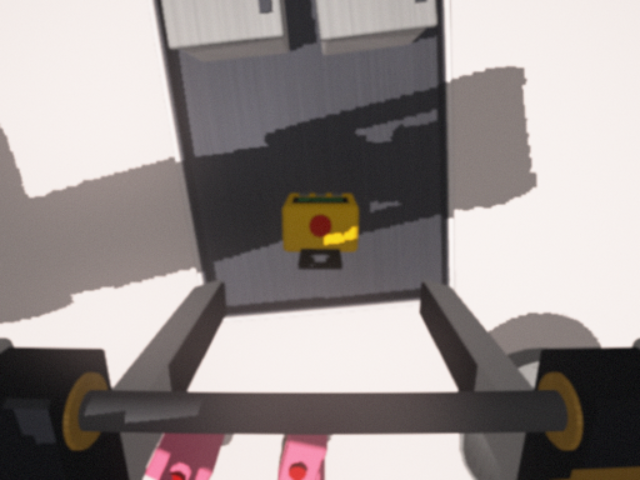

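The timer stands upright: its top is at 0.070 and the button at 0.076, both as expected. Shut the fingers and go over the button (0.569,0.140).

```bash
python3 -m inch '[{"x":0,"y":0,"z":0,"rx":0,"ry":0,"rz":0},{"x":0,"y":0,"z":0,"rx":0,"ry":0,"rz":0},{"x":0,"y":0,"z":0,"rx":0,"ry":0,"rz":0},{"x":0,"y":0,"z":0,"rx":0,"ry":0,"rz":0},{"x":0,"y":0,"z":0,"rx":0,"ry":0,"rz":0}]' 0 20; python3 go.py .569 .14 .09 -6.1
```

```text
time: 13.3
tool_pos: [0.5686, 0.1352, 0.179]
orientation: [-0.002, 0.744, 0.668, -0.0]
force: [0.9, 0.5, 0.3]
grip_width: 0.0473
cm [0.46 0.01 8.9 ] rv [-0.003 -0.002 -0.001] t 13.3
```

```bash
python3 -m inch '[{"x":0.45,"y":0,"z":0,"rx":0,"ry":0,"rz":0},{"x":0.45,"y":0,"z":0,"rx":0,"ry":0,"rz":0},{"x":0.45,"y":0,"z":0,"rx":0,"ry":0,"rz":0},{"x":0.45,"y":0,"z":0,"rx":0,"ry":0,"rz":0},{"x":0.45,"y":0,"z":0,"rx":0,"ry":0,"rz":0}]' 0 20; python3 -m inch '[{"x":0,"y":0,"z":0,"rx":0,"ry":0,"rz":0},{"x":0,"y":0,"z":3,"rx":0,"ry":0,"rz":0},{"x":0,"y":0,"z":6,"rx":0,"ry":0,"rz":0},{"x":0,"y":0,"z":8,"rx":0,"ry":0,"rz":0},{"x":0,"y":0,"z":8,"rx":0,"ry":0,"rz":0}]'; python3 go.py .569 .14 .08 -6.1
```

```text
time: 13.92
tool_pos: [0.5691, 0.1396, 0.1791]
orientation: [-0.002, 0.744, 0.668, -0.0]
force: [-0.1, 0.1, -0.3]
grip_width: 0.0007
time: 14.55
tool_pos: [0.5674, 0.1396, 0.0969]
orientation: [-0.003, 0.744, 0.668, -0.002]
force: [-0.8, 0.2, 0.2]
grip_width: 0.0007
cm [0.05 0.17 1.69] rv [-0.007 -0.001 -0.002] t 14.55
```

```bash
python3 -m inch '[{"x":0,"y":0.05,"z":0.8,"rx":0,"ry":0,"rz":0},{"x":0,"y":0.05,"z":1.6,"rx":0,"ry":0,"rz":0},{"x":0,"y":0.05,"z":1.6,"rx":0,"ry":0,"rz":0},{"x":0,"y":0.05,"z":1.6,"rx":0,"ry":0,"rz":0}]'; python3 -m inch '[{"x":0,"y":0,"z":0.2,"rx":0,"ry":0,"rz":0},{"x":0,"y":0,"z":0.4,"rx":0,"ry":0,"rz":0},{"x":0,"y":0,"z":0.4,"rx":0,"ry":0,"rz":0},{"x":0,"y":0,"z":0.4,"rx":0,"ry":0,"rz":0}]'
```

```text
time: 15.05
tool_pos: [0.5696, 0.1399, 0.0834]
orientation: [-0.002, 0.744, 0.668, 0.0]
force: [-0.6, 0.2, -0.9]
grip_width: 0.0006
time: 15.55
tool_pos: [0.5694, 0.1399, 0.079]
orientation: [-0.002, 0.744, 0.668, -0.0]
force: [-0.4, -0.6, -0.1]
grip_width: 0.0001
```

```bash
python3 -m inch '[{"x":0,"y":0,"z":0.15,"rx":0,"ry":0,"rz":0},{"x":0,"y":0,"z":0.3,"rx":0,"ry":0,"rz":0},{"x":0,"y":0,"z":0.4,"rx":0,"ry":0,"rz":0},{"x":0,"y":0,"z":0.4,"rx":0,"ry":0,"rz":0}]'; python3 -m inch '[{"x":0,"y":0,"z":0.15,"rx":0,"ry":0,"rz":0},{"x":0,"y":0,"z":0.25,"rx":0,"ry":0,"rz":0},{"x":0,"y":0,"z":0.25,"rx":0,"ry":0,"rz":0}]'
```

```text
time: 16.05
tool_pos: [0.5692, 0.1399, 0.0748]
orientation: [-0.002, 0.744, 0.668, -0.0]
force: [-0.3, -0.4, -0.6]
grip_width: 0.0005
time: 16.42
tool_pos: [0.5692, 0.1399, 0.0724]
orientation: [-0.002, 0.744, 0.668, -0.0]
force: [-0.3, 0.1, 0.1]
grip_width: 0.0004
```

```bash
python3 -m inch '[{"x":0,"y":0,"z":0.1,"rx":0,"ry":0,"rz":0},{"x":0,"y":0,"z":0.1,"rx":0,"ry":0,"rz":0}]'; python3 - <<'E'
from workcell import *
import numpy as np,cv2
f=[]
s=snapshot("side");f.append(get_obs()["force"])
for _ in range(3): w=snapshot("wrist");f.append(get_obs()["force"])
print(np.round(f,2))
from h import proj
u=proj(s,[.569,.14,.08])[0].astype(int);v=proj(w,[.569,.14,.08])[0].astype(int);print(u,v)
c=lambda i,p:cv2.resize(i[max(p[1]-40,0):p[1]+40,max(p[0]-40,0):p[0]+40][:,:,::-1],(400,400),interpolation=2)
cv2.imwrite("pics/i.png",np.hstack([c(s["frame"],u),c(w["frame"],v)]))
E
```

```text
time: 16.68
tool_pos: [0.5693, 0.1399, 0.0714]
orientation: [-0.002, 0.744, 0.668, -0.0]
force: [-0.2, -0.2, 0.2]
grip_width: 0.0006
[[ 0.87  0.61 -0.51]
 [-0.04 -0.7   0.22]
 [-0.11  1.05 -0.04]
 [ 0.21  0.92 -0.44]]
[243 225] [256 226]
```

View pics/i.png

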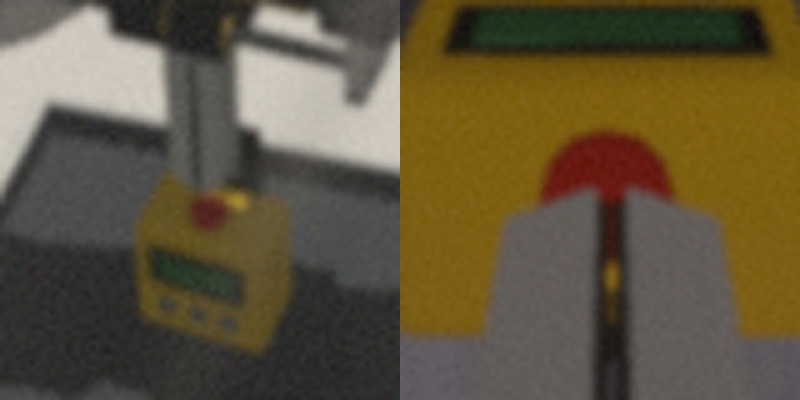

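The fingertips hide only the button's rear half (wrist crop (610,170)), and no force shows. So I measure the tip against the button by depth.

```bash
python3 - <<'E'
from workcell import *
from h import *
np.set_printoptions(precision=4,suppress=True)
for c in("wrist","side"):
    s=snapshot(c);P=cloud(s);Q=P.reshape(-1,3);hsv=cv2.cvtColor(s["frame"],cv2.COLOR_RGB2HSV).reshape(-1,3)
    b=(abs(Q[:,0]-.569)<.02)&(abs(Q[:,1]-.135)<.025)
    r=Q[b&((hsv[:,0]<8)|(hsv[:,0]>172))&(hsv[:,1]>140)&(Q[:,2]>.06)]
    print(c,"red",len(r),np.percentile(r,[5,50,95],0))
    g=Q[b&(hsv[:,1]<70)&(Q[:,2]>.06)&(Q[:,2]<.12)]
    for lo in np.arange(.066,.12,.006):
        k=g[(g[:,2]>=lo)&(g[:,2]<lo+.006)]
        if len(k)>3: print("  z%.3f"%lo,len(k),"x",np.percentile(k[:,0],[5,95]),"y",np.percentile(k[:,1],[5,50,95]))
E
```

```text
wrist red 239 [[0.5626 0.1398 0.0741]
 [0.5697 0.1436 0.0761]
 [0.5757 0.1468 0.1026]]
  z0.096 49 x [0.565  0.5764] y [0.1469 0.1479 0.1487]
  z0.102 135 x [0.561  0.5806] y [0.1466 0.1478 0.1492]
  z0.108 166 x [0.5598 0.5813] y [0.1467 0.148  0.1495]
  z0.114 184 x [0.56   0.5814] y [0.1467 0.148  0.1493]
side red 24 [[0.563  0.1372 0.0765]
 [0.5681 0.1423 0.0779]
 [0.5723 0.1483 0.0791]]
  z0.072 14 x [0.5509 0.5711] y [0.1181 0.1192 0.1228]
  z0.078 6 x [0.5506 0.5555] y [0.1189 0.1204 0.1216]
  z0.084 6 x [0.5505 0.5558] y [0.1189 0.1211 0.1215]
  z0.090 6 x [0.5514 0.5579] y [0.1195 0.1199 0.1213]
  z0.096 12 x [0.5503 0.572 ] y [0.1191 0.1212 0.1488]
  z0.102 24 x [0.5528 0.5783] y [0.1204 0.1483 0.1503]
  z0.108 37 x [0.5513 0.5803] y [0.1182 0.1463 0.1503]
  z0.114 26 x [0.5559 0.5797] y [0.1351 0.1487 0.1512]
```

The depth shows the real fingertips at about z 0.097, some 25 mm above the reported TCP, and the button still out at 0.076. So I trust the camera and the force and go lower: 16 mm first, then small steps.

```bash
python3 -m inch '[{"x":0,"y":0,"z":0.5,"rx":0,"ry":0,"rz":0},{"x":0,"y":0,"z":0.9,"rx":0,"ry":0,"rz":0},{"x":0,"y":0,"z":1.2,"rx":0,"ry":0,"rz":0},{"x":0,"y":0,"z":1.2,"rx":0,"ry":0,"rz":0}]'; python3 -m inch '[{"x":0,"y":0,"z":0.2,"rx":0,"ry":0,"rz":0},{"x":0,"y":0,"z":0.4,"rx":0,"ry":0,"rz":0},{"x":0,"y":0,"z":0.4,"rx":0,"ry":0,"rz":0}]'; python3 - <<'E'
from workcell import *
from h import *
np.set_printoptions(precision=4,suppress=True)
s=snapshot("wrist");P=cloud(s);Q=P.reshape(-1,3);hsv=cv2.cvtColor(s["frame"],cv2.COLOR_RGB2HSV).reshape(-1,3)
b=(abs(Q[:,0]-.569)<.02)&(abs(Q[:,1]-.135)<.025)
r=Q[b&((hsv[:,0]<8)|(hsv[:,0]>172))&(hsv[:,1]>140)&(Q[:,2]>.06)];print("red",len(r),np.percentile(r,[5,50,95],0))
g=Q[b&(hsv[:,1]<70)&(Q[:,2]>.06)&(Q[:,2]<.12)];print("tip low",np.percentile(g[:,2],[1,5]),np.median(g[:,1]))
cv2.imwrite("pics/j.png",cv2.resize(s["frame"][150:310,150:350][:,:,::-1],(800,600)[:2],interpolation=2))
E
```

```text
time: 17.48
tool_pos: [0.569, 0.1399, 0.059]
orientation: [-0.002, 0.744, 0.668, -0.001]
force: [-0.1, 1.1, -0.3]
grip_width: 0.0005
time: 17.85
tool_pos: [0.5692, 0.1399, 0.0553]
orientation: [-0.002, 0.744, 0.668, -0.0]
force: [-0.7, 0.2, -0.4]
grip_width: 0.0004
red 70 [[0.5674 0.1455 0.0734]
 [0.5702 0.1466 0.0815]
 [0.5714 0.1471 0.1058]]
tip low [0.0823 0.0862] 0.1479277788600155
```

```bash
python3 -m inch '[{"x":0,"y":0,"z":0.2,"rx":0,"ry":0,"rz":0},{"x":0,"y":0,"z":0.3,"rx":0,"ry":0,"rz":0},{"x":0,"y":0,"z":0.3,"rx":0,"ry":0,"rz":0}]'; python3 -m inch '[{"x":0,"y":0,"z":0.1,"rx":0,"ry":0,"rz":0},{"x":0,"y":0,"z":0.2,"rx":0,"ry":0,"rz":0},{"x":0,"y":0,"z":0.2,"rx":0,"ry":0,"rz":0}]';  python3 -m inch '[{"x":0,"y":0,"z":0.1,"rx":0,"ry":0,"rz":0},{"x":0,"y":0,"z":0.15,"rx":0,"ry":0,"rz":0},{"x":0,"y":0,"z":0.15,"rx":0,"ry":0,"rz":0}]'
```

```text
time: 18.27
tool_pos: [0.5692, 0.1399, 0.0524]
orientation: [-0.002, 0.744, 0.668, -0.0]
force: [-0.7, -0.2, 0.2]
grip_width: 0.0007
time: 18.65
tool_pos: [0.5694, 0.1399, 0.0508]
orientation: [-0.002, 0.744, 0.668, -0.0]
force: [-0.1, -0.4, 1.4]
grip_width: 0.0003
time: 19.02
tool_pos: [0.5694, 0.14, 0.0492]
orientation: [-0.002, 0.744, 0.668, -0.0]
force: [0.1, 0.3, 2.1]
grip_width: 0.0007
```

Spring force is rising (1.4, then 2.1 N). On to the stop.

```bash
python3 -m inch '[{"x":0,"y":0,"z":0.1,"rx":0,"ry":0,"rz":0},{"x":0,"y":0,"z":0.1,"rx":0,"ry":0,"rz":0}]'; python3 -m inch '[{"x":0,"y":0,"z":0.1,"rx":0,"ry":0,"rz":0},{"x":0,"y":0,"z":0.1,"rx":0,"ry":0,"rz":0}]'
```

```text
time: 19.27
tool_pos: [0.5694, 0.14, 0.0482]
orientation: [-0.002, 0.744, 0.668, -0.0]
force: [-1.0, 0.2, 2.0]
grip_width: 0.0007
time: 19.52
tool_pos: [0.5695, 0.14, 0.0478]
orientation: [-0.002, 0.744, 0.668, 0.0]
force: [-1.2, 0.1, 5.4]
grip_width: 0.0003
```

Bottomed out: 5.4 N, above the spring's 3 N. Hold briefly, then retract.

```bash
python3 -m inch '[{"x":0,"y":0,"z":0.07,"rx":0,"ry":0,"rz":0},{"x":0,"y":0,"z":0.07,"rx":0,"ry":0,"rz":0}]'; python3 -m inch '[{"x":0,"y":0,"z":-0.3,"rx":0,"ry":0,"rz":0},{"x":0,"y":0,"z":-1.5,"rx":0,"ry":0,"rz":0},{"x":0,"y":0,"z":-5,"rx":0,"ry":0,"rz":0},{"x":0,"y":0,"z":-10,"rx":0,"ry":0,"rz":0},{"x":0,"y":0,"z":-13,"rx":0,"ry":0,"rz":0}]'; python3 -m inch '[{"x":0,"y":0,"z":0,"rx":0,"ry":0,"rz":0},{"x":0,"y":0,"z":0,"rx":0,"ry":0,"rz":0}]'; python3 look.py pics/k.png; python3 - <<'E'
from workcell import *
from h import *
np.set_printoptions(precision=4,suppress=True)
s=snapshot("side");P=cloud(s);s0=np.load("side0.npz");P0=cloud(s0)
for l in("other_timer","tin_a","bowl"):
  for d in cut_out(l,"side"):
    if d["conf"]>.5: print(l,d["point"],np.median(P[d["pixels"]],0))
cv2.imwrite("pics/l.png",cv2.resize(s["frame"][:,:,::-1],(640,480)))
E
```

```text
time: 19.77
tool_pos: [0.5695, 0.14, 0.0477]
orientation: [-0.002, 0.744, 0.668, 0.0]
force: [-1.4, -0.2, 8.0]
grip_width: 0.0004
time: 20.4
tool_pos: [0.5703, 0.1398, 0.1793]
orientation: [-0.001, 0.744, 0.668, 0.001]
force: [0.3, -0.4, -0.5]
grip_width: 0.0006
time: 20.65
tool_pos: [0.5688, 0.1395, 0.1744]
orientation: [-0.003, 0.744, 0.668, -0.001]
force: [-0.2, 0.1, -1.3]
grip_width: 0.0001
top 2055 [0.5677 0.1361 0.0699] ((0.5679526329040527, 0.13516020774841309), (0.0385337769985199, 0.06198256462812424), 83.89701843261719) plane n [0.0038 0.0355 0.9994]
button 210 [0.5688 0.1391 0.076 ] [0.5688 0.139  0.0761]
other_timer [280.2, 115.5] [ 0.5826 -0.2825  0.127 ]
tin_a [187.8, 296.3] [0.6156 0.3325 0.0822]
tin_a [241.5, 312.7] [0.5137 0.3385 0.0824]
bowl [200.9, 162.8] [ 0.7732 -0.1175  0.047 ]
```

View pics/l.png

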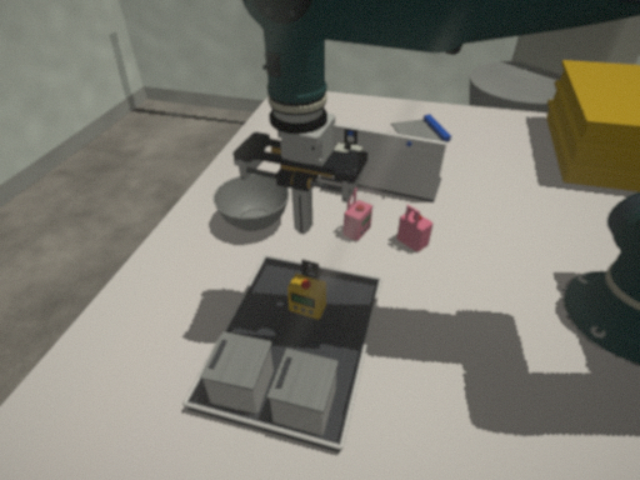

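The timer (307,297) stands upright in the pan with its button out. The tins and bowl are where they were. The gripper hides most of the white timer, but its tab still shows on its stud at (350,135).

```bash
python3 -c "
from workcell import *
print(close_job())"
```

```text
the job is handed in; nothing more can be done
None
```

I slid the yellow timer up 16.5 mm, drew it off the stud and stood it upright in the empty part of the pan. I then let go and pressed its red button to the stop. The job was handed in at about 21 s; no verdict is reported.

**Last checks that agreed:**
- **Timer:** it stands at about (0.568, 0.135) in world coordinates. Its top is at 0.070 m and its button is out at 0.076 m, both as expected. A plane fitted to the top leans 0.036 rad, both before and after the press.
- **Button press:** the force rose from 1.4 to 2 N on the spring, then to 8 N at the stop.
- **Tins and bowl:** they are within about 3 mm of where they started.

**Checks that disagreed or were incomplete:**
- **Fingertips:** with the fingers shut, the camera put the real tips about 25 mm above the reported TCP. I made the press by camera and force instead of by the TCP reading.
- **White timer:** in the last side picture the gripper hid most of it, so I did not measure its final position. Only its tab could be seen, still on its stud, and nothing touched it that I saw.

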